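# Take the channel depth of a stage slideway with a spring depth gauge

### The job

Take the spring depth gauge from its wooden stand and measure the cross channel of the aluminium slideway bar that is clamped in the vise: let the sprung probe drop into the channel, press gently until the gauge's base sits flat on the bar on both sides of it, and keep it there for a second. Then set the gauge back in its stand, upright and let go, with the red marker still showing the reading. The marker stays at the farthest push, so never push the probe in by more than 4 mm on the bar's top or anywhere else but in the channel, and leave the things round about alone.

Things in the scene. Friction and masses are not known exactly. Their poses are not given: they have to be found in the camera images.
- gauge_centre (a point): Middle of the barrel of the spring depth gauge, 36 mm above its base's underside; z up out of the cap, y along the base, -x to the face with the white scale. Black barrel 22 (x) x 24 (y) mm, 8 to 62 mm above the underside, ribbed on the two faces across y, where it is grasped; on top a knurled cap, up to 68 mm. Gripped there, fingertips should end at least 12 mm above the underside.
- gauge: The whole gauge, 0.12 to 0.2 kg; origin at the underside of its flat steel base, which is 18 (x) x 60 (y) mm and 8 mm thick. Same axes as gauge_centre. A sprung steel probe, 5 mm in diameter with a round tip, sticks out 15 mm below the middle of the base.
- gauge_base (a point): Centre of the underside of the gauge's base; same axes.
- gauge_tip (a point): Lowest point of the gauge's probe, 15 mm below gauge_base while the probe is fully out; same axes.
- gauge_probe (a joint): How far the probe is pushed into the gauge, m: 0 = fully out, 0.0135 = stop. Spring: about 1 N to start, then 0.4 N a mm. With the base flat on the bar, channel depth = 15 mm minus this value.
- gauge_marker (a joint): Red marker on the white millimetre scale of the gauge, m: the probe carries it up and friction (0.4 N) leaves it at the probe's farthest push. 0 at the start.
- bar_top (a point): Point level with the bar's top face (52 mm over the worktop) above the middle of the vise; z up, y along the bar and the jaws, -x to the vise's screw. The channel, 8 mm wide, cuts straight across the bar (along x) in its middle; the bar is clamped anywhere along the jaws, so the channel's centre lies up to 10 mm either way from this point along y: find it by eye or by feel. Channel depth 6 to 10 mm.
- vise: Grey toolmaker's vise, fixed to the worktop, with the bar in its jaws; origin on the worktop under bar_top, same axes. Reaches from 46 mm behind (+x) to 86 mm in front with screw and tommy bar, 78 mm wide; jaws 40 mm high. Aluminium bar 24 (x) x 110 (y) mm, smooth flat top; dark spots 46 mm from the channel are filled holes, level with it. The bar does not shift under 30 N.
- stand_seat (a point): Middle of the seat of the gauge's beech stand, 30 mm over the worktop, where the gauge's base rests; y along the seat, -x to the front. Stand fixed, 48 (x) x 88 (y) mm. Seat: recess 66 x 24 mm inside 4 mm high lips, with a slot for the probe 14 mm wide (y), 24 mm deep, open to the front and ending 12 mm behind the middle. The gauge stands here at the start, its axes along the stand's.
- oil_bottle: Small brown dropper bottle, 36 mm wide, 85 mm tall, bystander; origin at its underside.
- loupe: Black loupe, 35 mm wide, 27 mm tall, bystander; origin at its underside.
- eyepiece_can: Black screw-top can, 37 mm wide, 46 mm tall, bystander; origin at its underside.
There are look-alikes about, which are no part of the job. Leave any orange look-alike of the gauge alone.

How it is judged:
On the way:
1. probe in the channel and pushed in over 4.5 mm, the base flat on the bar (within 1.5 mm, 0.035 rad) and lying along it (0.1 rad) in the middle 18 mm either way, for 0.6 s (z of gauge_tip in the frame of bar_top below -0.005 m and z of gauge_base in the frame of bar_top below 0.0015 m and horizontal distance between gauge_base and bar_top below 0.018 m and angle between the z axis of gauge_base and the z axis of bar_top, either way round below 0.035 rad and angle between the y axis of gauge_base and the y axis of bar_top, either way round below 0.1 rad and value of joint gauge_probe above 0.0045 m and contact force between gauge and vise above 1 N), for 0.6 s.
At the end, for the whole second after the job is handed in: The gauge stands at rest and released in its stand: its base within 7 mm of the seat's middle, within 2.5 mm of the seat's height and within 0.06 rad of upright, the probe out (less than 1 mm pushed in) and the red marker still showing the reading (between 4.5 and 9.8 mm) (horizontal distance between gauge_base and stand_seat below 0.007 m and z of gauge_base in the frame of stand_seat between -0.0025 and 0.0025 m and angle between gauge_base's own z axis and vertical below 0.06 rad and linear speed of gauge below 0.01 m/s and contact force between the fingers and gauge below 0.05 N and value of joint gauge_probe below 0.001 m and value of joint gauge_marker between 0.0045 and 0.0098 m); the robot touches nothing.
It fails at once if the gauge and the vise or bar press on each other with more than 25 N (contact force between gauge and vise above 25 N).
It fails at once if the probe is pushed in more than 4.5 mm anywhere but in the channel, which spoils the reading (value of joint gauge_probe above 0.0045 m and (z of gauge_tip in the frame of bar_top above -0.0045 m or horizontal distance between gauge_tip and bar_top above 0.025 m)).
It fails at once if the robot itself touches the vise or the bar with more than 5 N (contact force between any of the fingers, the arm and vise above 5 N).
It fails at once if a bystander is moved more than 15 mm (distance of any of oil_bottle, loupe, eyepiece_can from where it was at the start of the episode above 0.015 m).
It also fails if it takes over 58 s, if anything falls off the work surface, if the arm or the gripper's body presses on something with over 40 N, if the wrist force passes 120 N, or if a joint passes its speed limit or range.

### The arm

A 7-joint arm with a two-finger parallel gripper is mounted at the origin on a cart in front of the work surface, level with it; the furniture and walls round the work are solid. World frame = base frame: x ahead of the robot, y to its left, z up, the work surface at z = 0. Lengths are in m, angles in rad, forces in N, time in s.
With the tool pointing down it reaches from about 0.4 to 0.85 m from the base axis. Payload 10.4 kg.
Tool frame: the origin (TCP) lies on the centre line of the jaws, within the pads' length; the fingertips stand 11 mm ahead of it and the grasp point (between the pads) lies 8 mm behind it; z points along the fingers, y is the line along which they close (so a half turn about z gives the same grasp; the last joint's range is limited). The gripper opens to 87 mm and grips with 3 to 60 N. Pads are 19 mm wide; open, the fingers measure 117 mm over their backs; the gripper's body (75 mm by 190 mm) begins 51 mm behind the grasp point.
Start: joints at [1.165, 0.332, -0.065, 1.46, 0.022, 1.35, -0.088], TCP at [0.233, -0.58, 0.234] pointing down, gripper open.
Joint ranges: [-2.6, 2.6], [-0.5, 2.12], [-1.47, 1.34], [0.16, 2.42], [-1.27, 4.41], [0.06, 2.06], [-2.6, 2.6]. Speed limits (rad/s): [2.22, 2.22, 2.79, 2.79, 3.14, 3.14, 3.14].

### API

Orientations are given as a unit quaternion [x, y, z, w].
In Python, from bench import r gives the robot as it stands.
- The arm moves only by the shell command python3 -m pendant 'ROWS' [OPENING] [FORCE]. ROWS is JSON, a list of rows, each a list of 4 numbers: the shift along the tool's x, y, z in m, then the turn about the tool's z in rad. A call has 1 to 8 rows; each row shifts and turns the commanded pose from where the row before left it, along the tool's axes as they then stand; what a row does not reach is not made up. A row lasts 1/12 s, in which the tool goes at most 41.7 mm and 7.16 degrees, less where a joint would pass 70% of its speed; a pose out of reach is approached as far as the arm can. A call with a gripper value outside its range is refused whole. OPENING is the opening, from 0 (shut) to 1 (fully open), set as the call begins (- or left out, the last holds). The fingers move at their own pace and stop on an object; FORCE is the grip in N (left out, the last holds). Time passes only in rows, so rows that do not move let the fingers close. It gives the time, the measured TCP pose, the force, the opening and the grip force at its end, in the units of the state.
- r.read_state(): the state, without advancing time (a new reading comes with each control period).
- r.camera(name): name is "side" or "top" or "wrist"; returns a dict with "img" (420x560x3 uint8, red, green, blue), "camera_matrix" (3x3 intrinsics, pixels), "xyz" and "attitude" of the camera in the world. Camera axes: x right, y down, z forward; pixel columns grow to the right and rows downward; lengths in m; the calibration is good to about 2 mm. A picture is of the moment at which its call begins. There is no depth.
- r.close_job(): hands the job in; it is judged then, once.
Trained networks look in the newest picture that a camera, given by its name, has taken for a name from the list of things; names that differ only in an ending like _2 or _b are one class to them, and where a whole thing is asked for, a point or a joint stands for the part that bears it (a point fixed in the world has none). Each returns a list of dicts, best first, with "score" (0 to 1); they miss things now and then, are a little off and sometimes report something else, mostly with a low value. They report only what shows in the picture. A call takes as long as a camera call. They do not tell look-alikes from the thing itself.
- r.outline_of(thing, camera): "mask" (420x560 bool, what is visible of it) and "bbox" ([centre column, centre row, width, height] in pixels, round what is visible of it).
The state is a dict: "time": time; "joint_positions": joint angles; "joint_vel": joint speeds; "joint_torque": joint torques, N m; "ee_pos": TCP position; "eef_rot": TCP orientation; "ft_force": force on the tool from outside, world axes, zero at the start; "torque": the same for the moment, N m; "width": finger opening in m; "grip_force": force on a finger pad.
Only numpy, scipy, OpenCV 4.12 (cv2) and the standard library are available. Lean on these libraries where they do the work, as an engineer would, in place of code of your own. Each camera call takes 0.05 s, during which the arm holds its last target. There are 200 camera calls.

## Working session

There is one attempt and no reset: what is moved stays moved. The work goes in short steps, Python scripts to look and compute and a shell command to move; the robot and the scene stay as the last step left them, time stands still between calls to the robot, and variables do not carry over. Pictures are saved under pics/ and viewed, at most 10 in all, crops included, and the job is handed in when it is done.

```bash
mkdir -p pics; ls; cat > h.py <<'E'
import numpy as np, cv2, json
from bench import r
from scipy.spatial.transform import Rotation as R
def snap(n,save=None):
    c=r.camera(n)
    if save: cv2.imwrite('pics/'+save,c['img'][:,:,::-1])
    return c
def rot(c):
    a=np.array(c['attitude'],float)
    return a if a.shape==(3,3) else R.from_quat(a).as_matrix()
def onplane(c,u,v,z):
    d=rot(c)@np.linalg.inv(c['camera_matrix'])@np.array([u,v,1.]); p=np.array(c['xyz'])
    return p+d*(z-p[2])/d[2]
def proj(c,P):
    q=np.array(c['camera_matrix'])@(rot(c).T@(np.array(P)-c['xyz'])); return q[:2]/q[2]
E
python3 - <<'E'
from h import *
for n in ['top','side']:
    c=snap(n,n+'1.png'); print(n,c['xyz'],c['attitude'],c['camera_matrix'])
    for t in ['gauge','vise','stand_seat','bar_top','oil_bottle','loupe','eyepiece_can']:
        try: print(t,[(round(o['score'],2),np.round(o['bbox'])) for o in r.outline_of(t,n)][:3])
        except Exception as e: print(t,e)
s=r.read_state(); print(s)
E
```

```text
pics
top [0.4093937  0.02477576 0.93362475] [-0.69834154  0.70974067 -0.0616756   0.06916208] [[470.90900866   0.         277.60351991]
 [  0.         470.90900866 205.8168351 ]
 [  0.           0.           1.        ]]
gauge [(0.91, array([403., 261.,  39.,  32.])), (0.81, array([247., 224.,  31.,  19.])), (0.72, array([180., 251.,  42.,  34.]))]
vise [(0.94, array([347., 225.,  57.,  73.]))]
stand_seat [(0.66, array([244., 230.,  48.,  42.]))]
bar_top [(0.86, array([348., 228.,  57.,  74.]))]
oil_bottle [(0.84, array([179., 151.,  20.,  25.])), (0.36, array([349., 226.,  59.,  73.]))]
loupe [(0.82, array([246., 149.,  19.,  14.]))]
eyepiece_can [(0.9, array([350., 151.,  23.,  21.]))]
side [0.39556045 0.72810425 0.57651172] [-0.12212695  0.88044432 -0.4532786   0.06664321] [[486.12342811   0.         283.3987574 ]
 [  0.         486.12342811 210.74810543]
 [  0.           0.           1.        ]]
gauge [(0.94, array([318., 319.,  39.,  41.])), (0.62, array([372., 180.,  31.,  20.])), (0.6, array([306., 238.,  12.,  44.]))]
vise [(0.86, array([325., 191.,  71.,  50.]))]
stand_seat
[... 297 characters left out ...]
39815,  0.33219363, -0.06465077,  1.46008517,  0.02156955,
        1.34989637, -0.08849366]), 'joint_vel': array([ 9.34707875e-05,  6.00032048e-04,  1.80376014e-03, -1.85603196e-03,
       -1.60180879e-03, -7.84426864e-04,  1.41724730e-03]), 'joint_torque': array([-7.35933445e-04, -6.22998333e+01,  2.39664334e-02, -3.90107238e+01,
       -6.12432556e-02,  3.13622772e-02, -1.16279261e-05]), 'ee_pos': array([ 0.23345862, -0.57979148,  0.23358646]), 'eef_rot': array([9.81743221e-01, 1.90211053e-01, 2.72942058e-05, 5.01721629e-05]), 'ft_force': array([-0.1615916 ,  0.22796108,  0.12982445]), 'torque': array([ 0.03389603, -0.03012957,  0.01371844]), 'grip_force': 0.0, 'width': 0.0866048555782145}
```

View pics/top1.png

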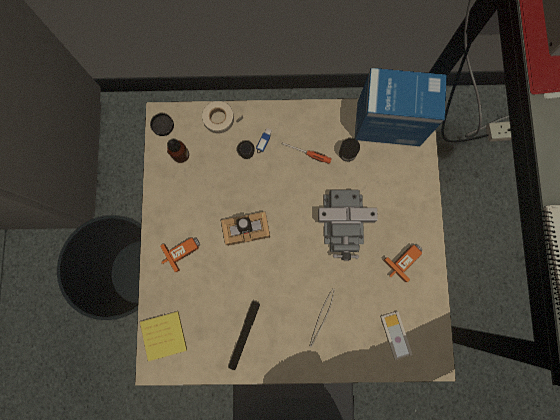

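View pics/side1.png

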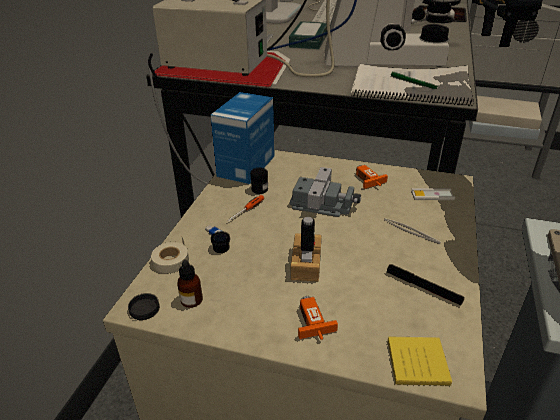

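Top view: the real gauge (black) stands in its stand at about (245,228) and the vise with its bar is at about (347,215). The orange look-alikes are at (180,251) and (403,262). I'll enlarge the stand and vise.

```bash
python3 - <<'E'
from h import *
I=cv2.imread('pics/top1.png')
a=cv2.resize(I[195:265,210:280],(560,560),interpolation=cv2.INTER_CUBIC)[:, :]
b=cv2.resize(I[180:265,305:390],(560,560),interpolation=cv2.INTER_CUBIC)
o=cv2.resize(np.hstack([a,b]),(800,400)); cv2.imwrite('pics/crop1.png',o)
c=snap('top')
m=r.outline_of('gauge','top')
for o in m: print(o['score'],o['bbox'])
for t,z in [('stand_seat',.03),('bar_top',.052)]:
  o=r.outline_of(t,'top')[0]; print(t,cv2.minAreaRect(np.argwhere(o['mask'])[:,::-1].astype(np.float32)))
for P in [(260,213),(245,228),(348,214)]: print(P,onplane(c,*P,.03))
E
```

```text
0.85 [246.6, 228.2, 31.2, 23.7]
0.61 [402.2, 262.8, 41.1, 38.5]
0.58 [179.4, 253.1, 37.6, 34.1]
stand_seat ((245.14906311035156, 228.12832641601562), (25.984683990478516, 45.58069610595703), 79.3803482055664)
bar_top ((347.5, 224.0), (70.0, 59.0), 90.0)
(260, 213) [0.56521752 0.06759585 0.03      ]
(245, 228) [0.53623964 0.09690288 0.03      ]
(348, 214) [ 0.56031572 -0.1033978   0.03      ]
```

View pics/crop1.png

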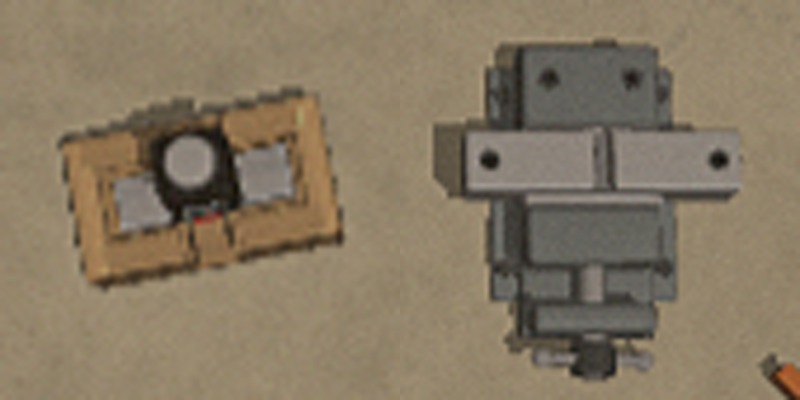

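The crop shows the gauge (cap at crop (190,160), face with the red marker toward the front) in the tilted stand, with stand corners near (62,140), (312,92), (342,240) and (95,287). The bar's filled holes are at (489,160) and (718,160), with the channel at (603,158).

```bash
cat >> h.py <<'E'
def tool(s=None):
    s=s or r.read_state(); M=R.from_quat(s['eef_rot']).as_matrix(); return np.array(s['ee_pos']),M
def delta(target,yaxis_ang):
    """shift in tool axes and turn to bring tool y to world angle (mod pi)"""
    p,M=tool(); d=M.T@(np.array(target)-p)
    cur=np.arctan2(M[1,1],M[0,1]); t=(yaxis_ang-cur+np.pi/2)%np.pi-np.pi/2
    return np.round(d,4), round(-t,4)   # tool z down: turn about tool z is minus world yaw
E
python3 - <<'E'
from h import *
c=snap('top')
A=lambda u,v:(210+u/5.714,195+v/5.714)
B=lambda u,v:(305+(u-400)/4.706,180+v/4.706)
P=[onplane(c,*A(*q),.034) for q in [(62,140),(312,92),(342,240),(95,287)]]
m=np.mean(P,0); print('stand',m, [np.linalg.norm(P[i]-P[(i+1)%4]) for i in range(4)])
d=P[0]-P[1]+P[3]-P[2]; print('stand y ang',np.arctan2(d[1],d[0]))
print('cap',onplane(c,*A(190,160),.098))
h1,h2,ch=[onplane(c,*B(*q),.052) for q in [(489,160),(718,160),(604,158)]]
print('bar',h1,h2,(h1+h2)/2,ch,np.linalg.norm(h1-h2)); d=h1-h2; print('bar ang',np.arctan2(d[1],d[0]))
v=[onplane(c,*B(*q),.03) for q in [(490,70),(672,70)]]; print('vise',v)
for n,z in [('oil_bottle',.04),('loupe',.02),('eyepiece_can',.03)]:
    o=r.outline_of(n,'top')[0]; print(n,onplane(c,*o['bbox'][:2],z))
print(delta([*m[:2],.25],np.arctan2((P[0]-P[1])[1],(P[0]-P[1])[0])))
w=snap('wrist'); print(w['xyz'],rot(w),w['camera_matrix'][0][0]); p,M=tool(); print(M.T@(np.array(w['xyz'])-p)); print(M.T@rot(w))
E
```

```text
stand [0.53539627 0.09563425 0.034     ] [np.float64(0.08622050470504386), np.float64(0.05156855744016516), np.float64(0.0842886271799857), np.float64(0.05137583863777459)]
stand y ang 1.7448383528213622
cap [0.53579558 0.09459462 0.098     ]
bar [ 0.55742323 -0.0546825   0.052     ] [ 0.55584793 -0.14673227  0.052     ] [ 0.55663558 -0.10070739  0.052     ] [ 0.55744812 -0.10097221  0.052     ] 0.09206325053378041
bar ang 1.5536844503638068
vise [array([ 0.59907909, -0.05834052,  0.03      ]), array([ 0.5977475 , -0.13391274,  0.03      ])]
oil_bottle [0.69150236 0.22410648 0.04      ]
loupe [0.69926214 0.09307863 0.02      ]
eyepiece_can [ 0.68810921 -0.11062973  0.03      ]
(array([ 0.5324, -0.5137, -0.0165]), np.float64(0.2073))
[ 0.30968673 -0.54829488  0.38453986] [[ 3.73523402e-01 -8.85236900e-01 -2.77192892e-01]
 [-9.27620725e-01 -3.56535263e-01 -1.11366050e-01]
 [-2.43703726e-04  2.98727698e-01 -9.54338359e-01]] 328.3220004243667
[ 0.08246681 -0.00071127 -0.15092558]
[[-7.35065269e-06 -9.54338476e-01 -2.98727422e-01]
 [ 9.99999911e-01  1.19152639e-04 -4.05261089e-04]
 [ 4.22350411e-04 -2.98727398e-01  9.54338390e-01]]
```

```bash
python3 -m pendant '[[0.024,-0.023,0,0],[0.024,-0.023,0,0],[0.024,-0.023,0,0],[0.024,-0.023,0,0],[0.024,-0.023,0,0],[0.024,-0.023,0,0],[0.024,-0.023,0,0],[0.024,-0.023,0,0]]' 1; python3 -m pendant '[[0.024,-0.023,0,0],[0.024,-0.023,0,0],[0.024,-0.023,0,0],[0.024,-0.023,0,0],[0.024,-0.023,0,0],[0.024,-0.023,0,0],[0.024,-0.023,0,0],[0.024,-0.023,0,0]]'; python3 -m pendant '[[0,0,0,0.07],[0,0,0,0.07],[0,0,0,0.067],[0,0,0,0],[0,0,0,0]]'
python3 - <<'E'
from h import *
print(delta([.5355,.095,.18],1.745))
E
```

```text
time: 1.92
ee_pos: [0.3432, -0.3359, 0.2337]
eef_rot: [0.982, 0.19, 0.0, 0.0]
ft_force: [0.4, 0.1, 0.6]
width: 0.0873
grip_force: 0.0
time: 2.58
ee_pos: [0.4526, -0.0934, 0.2339]
eef_rot: [0.982, 0.19, 0.0, 0.0]
ft_force: [1.0, -0.7, 0.4]
width: 0.0873
grip_force: 0.0
time: 3.0
ee_pos: [0.4522, -0.095, 0.2336]
eef_rot: [0.996, 0.089, 0.0, 0.0]
ft_force: [0.4, 0.6, -0.1]
width: 0.0874
grip_force: 0.0
(array([ 0.1156, -0.1723,  0.0536]), np.float64(0.0036))
```

```bash
python3 -m pendant '[[0.019,-0.028,0.005,0.0036],[0.019,-0.028,0.005,0],[0.019,-0.028,0.005,0],[0.019,-0.028,0.005,0],[0.019,-0.028,0.005,0],[0.0206,-0.0323,0.005,0],[0,0,0,0],[0,0,0,0]]'
python3 - <<'E'
from h import *
c=snap('wrist','w1.png')
for t in ['gauge','gauge_centre','stand_seat']:
  o=r.outline_of(t,'wrist'); print(t,[(x['score'],x['bbox']) for x in o][:2])
print('expected seat px',proj(c,[.5355,.095,.03]),'cap',proj(c,[.5355,.095,.098]))
print(delta([.5355,.095,.18],1.745))
I=cv2.resize(cv2.imread('pics/w1.png'),(800,600)); cv2.imwrite('pics/w1b.png',I)
E
```

```text
time: 3.67
ee_pos: [0.5363, 0.097, 0.203]
eef_rot: [0.996, 0.089, -0.001, -0.001]
ft_force: [-0.7, -1.1, 0.3]
width: 0.0874
grip_force: 0.0
gauge [(0.98, [157.8, 216.4, 77.0, 54.7]), (0.7, [281.6, 206.8, 64.3, 38.6])]
gauge_centre [(0.84, [284.9, 208.8, 61.2, 43.6]), (0.84, [159.3, 215.3, 76.0, 56.3])]
stand_seat [(0.78, [282.7, 194.9, 91.6, 55.1])]
expected seat px [283.16858907 198.50733856] cap [283.69738918 219.27591511]
(array([-0.0007, -0.0021,  0.0237]), np.float64(-0.0033))
```

View pics/w1b.png

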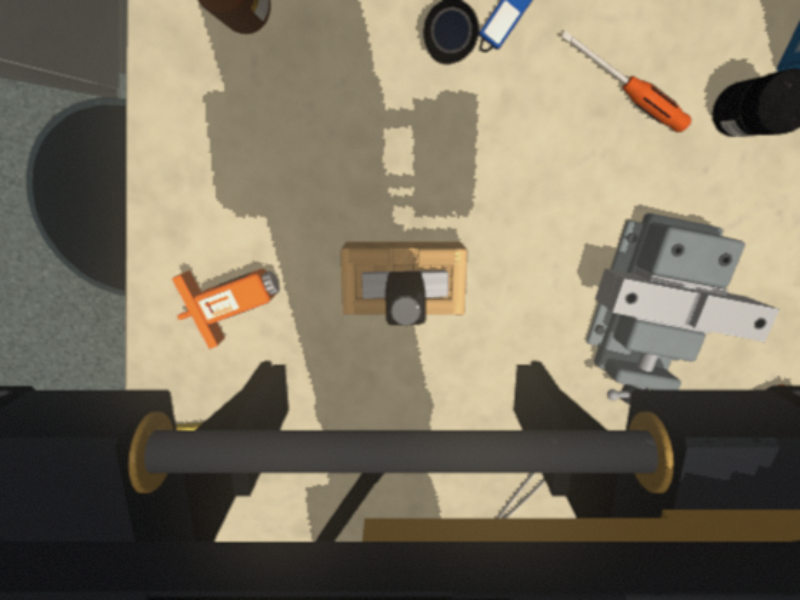

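The wrist view confirms it: the cap is at about (283.5,218), within 2 px of where I predicted, and the stand is square to the image. I'll descend to grasp.

```bash
python3 -m pendant '[[-0.0007,-0.0021,0.02,-0.0033],[0,0,0.02,0],[0,0,0.02,0],[0,0,0.02,0],[0,0,0.02,0],[0,0,0.015,0],[0,0,0,0],[0,0,0,0]]'
python3 - <<'E'
from h import *
print(delta([.5355,.095,.058],1.745))
E
```

```text
time: 4.53
ee_pos: [0.5352, 0.0955, 0.0886]
eef_rot: [0.996, 0.087, -0.0, 0.0]
ft_force: [-0.3, 0.2, 0.4]
width: 0.0871
grip_force: 0.0
(array([0.0002, 0.0005, 0.0306]), np.float64(0.0002))
```

```bash
python3 -m pendant '[[0,0.0005,0.01,0],[0,0,0.01,0],[0,0,0.0106,0],[0,0,0,0],[0,0,0,0]]'; python3 -m pendant '[[0,0,0,0],[0,0,0,0],[0,0,0,0],[0,0,0,0],[0,0,0,0],[0,0,0,0],[0,0,0,0],[0,0,0,0]]' 0 15; python3 -m pendant '[[0,0,0,0],[0,0,0,0],[0,0,0,0]]' 0 30
```

```text
time: 4.95
ee_pos: [0.535, 0.096, 0.0572]
eef_rot: [0.996, 0.088, -0.001, 0.0]
ft_force: [0.1, 0.6, 0.9]
width: 0.087
grip_force: 0.0
time: 5.62
ee_pos: [0.5355, 0.0961, 0.058]
eef_rot: [0.996, 0.088, 0.0, 0.0]
ft_force: [-0.5, -0.5, -0.2]
width: 0.0419
grip_force: 0.0
time: 5.87
ee_pos: [0.5355, 0.0959, 0.0579]
eef_rot: [0.996, 0.088, -0.0, 0.0]
ft_force: [-0.2, -0.7, 0.6]
width: 0.0238
grip_force: 30.0
```

```bash
python3 -m pendant '[[0,0,-0.005,0],[0,0,-0.01,0],[0,0,-0.02,0],[0,0,-0.02,0],[0,0,-0.02,0],[0,0,-0.02,0],[0,0,0,0],[0,0,0,0]]'
python3 - <<'E'
from h import *
print(r.read_state()['ft_force'],delta([.5572,-.1008,.15],1.554))
c=snap('side','s2.png'); I=cv2.imread('pics/s2.png')[120:300,230:400]; cv2.imwrite('pics/s2b.png',cv2.resize(I,(566,600),interpolation=cv2.INTER_CUBIC))
E
```

```text
time: 6.53
ee_pos: [0.5361, 0.0963, 0.1544]
eef_rot: [0.996, 0.088, 0.001, 0.0]
ft_force: [0.3, 0.7, -2.9]
width: 0.024
grip_force: 30.0
[ 0.29920032  0.66573049 -2.89986445] (array([-0.0137,  0.1977,  0.0044]), np.float64(0.1923))
```

View pics/s2b.png

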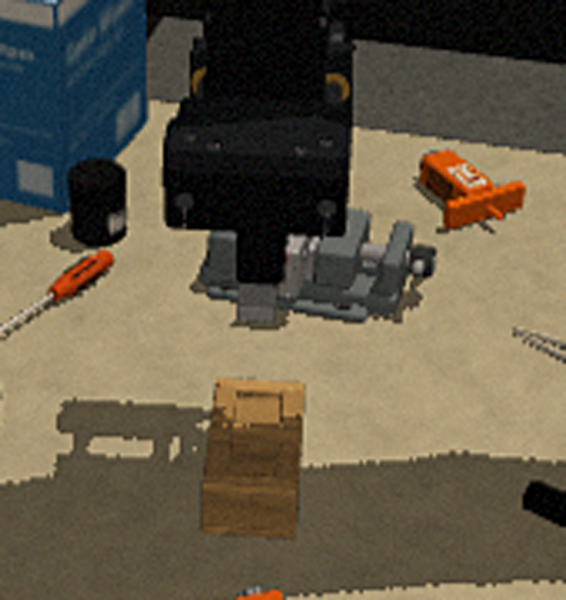

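The gauge is held upright and clear of the stand. Now I'll go over the bar.

```bash
python3 -m pendant '[[-0.001,0.015,0,0],[-0.002,0.03,0,0],[-0.0022,0.032,0,0],[-0.0022,0.032,0,0],[-0.0022,0.032,0,0],[-0.002,0.03,0,0],[-0.0021,0.0267,0,0],[0,0,0,0]]';python3 -m pendant '[[0,0,0,0.06],[0,0,0,0.07],[0,0,0,0.062],[0,0,0,0],[0,0,0,0]]'
python3 - <<'E'
from h import *
print(r.read_state()['ft_force'],delta([.5572,-.1008,.15],1.554))
c=snap('wrist'); J=c['img'][:,:,::-1]; cv2.imwrite('pics/w2.png',cv2.resize(J,(800,600),interpolation=cv2.INTER_CUBIC))
print(proj(c,[.5572,-.1008,.052]),proj(c,[.5572+.012,-.1008,.052]), proj(c,[.5574,-.0547,.052]),proj(c,[.5558,-.1467,.052]))
E
```

```text
time: 7.25
ee_pos: [0.5556, -0.1081, 0.1513]
eef_rot: [0.996, 0.084, -0.001, 0.001]
ft_force: [0.7, -0.4, -2.7]
width: 0.0238
grip_force: 30.0
time: 7.67
ee_pos: [0.556, -0.1007, 0.1521]
eef_rot: [1.0, -0.007, -0.001, -0.0]
ft_force: [0.5, -0.2, -1.9]
width: 0.0236
grip_force: 30.0
[ 0.50262373 -0.24503052 -1.87463589] (array([0.0012, 0.0001, 0.0021]), np.float64(0.0025))
[281.3853938  218.11665016] [281.18511273 203.70682141] [224.02856545 218.64189214] [338.50927472 219.01501873]
```

View pics/w2.png

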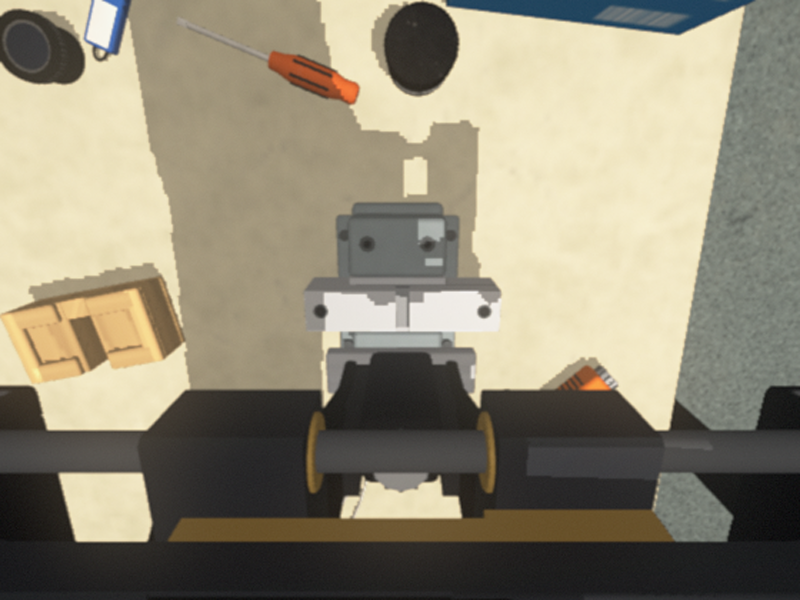

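In this view the channel is at (281.8,216) and was predicted at 281.4, so it is centred within 0.5 mm (y ≈ -0.101). The bar is level in the image. I'll descend to just above the bar.

```bash
python3 -m pendant '[[0.0012,0.0003,0.01,0.0025],[0,0,0.015,0],[0,0,0.015,0],[0,0,0.01,0],[0,0,0,0],[0,0,0,0],[0,0,0,0]]'
cat >> h.py <<'E'
def avg(n=8):
    P=[];F=[];T=[]
    for _ in range(n):
        r.camera('top'); s=r.read_state(); P.append(s['ee_pos']); F.append(s['ft_force']); T.append(s['torque'])
    print('pos',np.round(np.mean(P,0),4),'F',np.round(np.mean(F,0),2),'T',np.round(np.mean(T,0),3),'ypr',R.from_quat(s['eef_rot']).as_matrix()[:,2].round(4),'t',s['time'])
E
python3 - <<'E'
from h import *
avg(); print(delta([.557,-.1011,.0915],1.554))
E
```

```text
time: 8.3
ee_pos: [0.5582, -0.1012, 0.1035]
eef_rot: [1.0, -0.009, 0.0, 0.0]
ft_force: [0.6, -0.3, -0.9]
width: 0.0238
grip_force: 30.0
pos [ 0.5581 -0.1014  0.1036] F [-0.21  0.25 -2.17] T [0.009 0.048 0.001] ypr [ 4.e-04 -2.e-04 -1.e+00] t 8.7
(array([-0.0008, -0.0002,  0.0117]), np.float64(-0.0022))
```

```bash
python3 -m pendant '[[-0.001,-0.0003,0.003,0],[0,0,0.003,0],[0,0,0.003,0],[0,0,0.003,0],[0,0,0,0],[0,0,0,0]]'
python3 - <<'E'
from h import *
avg(12)
E
```

```text
time: 9.2
ee_pos: [0.5566, -0.1009, 0.0906]
eef_rot: [1.0, -0.009, -0.0, -0.0]
ft_force: [0.1, -0.2, -2.1]
width: 0.024
grip_force: 30.0
pos [ 0.5568 -0.101   0.091 ] F [-0.05  0.25 -1.87] T [0.042 0.001 0.   ] ypr [ 0.e+00 -1.e-04 -1.e+00] t 9.8
```

At 4 mm below the bar top there is no spring force, so the probe is in the channel. Now I'll press.

```bash
python3 -m pendant '[[0,0,0.002,0],[0,0,0.002,0],[0,0,0.002,0],[0,0,0.002,0],[0,0,0,0],[0,0,0,0]]'
python3 - <<'E'
from h import *
avg(6)
E
```

```text
time: 10.3
ee_pos: [0.5569, -0.101, 0.083]
eef_rot: [1.0, -0.01, 0.0, 0.0]
ft_force: [0.5, -0.0, 1.2]
width: 0.024
grip_force: 30.0
pos [ 0.5569 -0.101   0.0831] F [ 0.33 -0.14  1.5 ] T [ 0.017 -0.097 -0.022] ypr [ 4.e-04 -1.e-04 -1.e+00] t 10.6
```

```bash
python3 -m pendant '[[0,0,0.001,0],[0,0,0.001,0],[0,0,0.0005,0],[0,0,0,0],[0,0,0,0]]'; python3 -m pendant '[[0,0,0.0005,0],[0,0,0,0],[0,0,0,0]]'
python3 - <<'E'
from h import *
avg(5)
E
```

```text
time: 11.02
ee_pos: [0.5569, -0.101, 0.0805]
eef_rot: [1.0, -0.009, 0.0, 0.0]
ft_force: [0.9, 0.4, 2.5]
width: 0.0238
grip_force: 30.0
time: 11.27
ee_pos: [0.5569, -0.101, 0.08]
eef_rot: [1.0, -0.01, 0.0, 0.0]
ft_force: [2.0, 0.2, 3.5]
width: 0.0235
grip_force: 30.0
pos [ 0.5568 -0.101   0.08  ] F [ 1.11 -0.38  2.47] T [-0.033 -0.248 -0.013] ypr [ 3.e-04 -1.e-04 -1.e+00] t 11.5167
```

```bash
for i in 1 2; do :; done; python3 -m pendant '[[0,0,0.0004,0],[0,0,0,0],[0,0,0,0]]'; python3 -m pendant '[[0,0,0.0003,0],[0,0,0,0],[0,0,0,0]]'
python3 - <<'E'
from h import *
avg(5)
E
```

```text
time: 11.77
ee_pos: [0.5568, -0.101, 0.0799]
eef_rot: [1.0, -0.01, 0.0, 0.0]
ft_force: [-0.3, 0.4, 6.1]
width: 0.0241
grip_force: 30.0
time: 12.02
ee_pos: [0.5569, -0.101, 0.0799]
eef_rot: [1.0, -0.01, 0.0, 0.0]
ft_force: [-1.7, 0.3, 9.1]
width: 0.0238
grip_force: 30.0
pos [ 0.5569 -0.101   0.0799] F [-1.85  0.21  8.91] T [0.057 0.393 0.003] ypr [ 3.e-04 -3.e-04 -1.e+00] t 12.2667
```

Seated: z has stopped and there is about 11 N on the base. I'll hold for over a second, then lift.

```bash
python3 -m pendant '[[0,0,0,0],[0,0,0,0],[0,0,0,0],[0,0,0,0],[0,0,0,0],[0,0,0,0],[0,0,0,0],[0,0,0,0]]';python3 -m pendant '[[0,0,0,0],[0,0,0,0],[0,0,0,0],[0,0,0,0],[0,0,0,0],[0,0,0,0]]'; python3 -m pendant '[[0,0,-0.003,0],[0,0,-0.005,0],[0,0,-0.01,0],[0,0,-0.015,0],[0,0,-0.02,0],[0,0,-0.02,0],[0,0,0,0],[0,0,0,0]]'
python3 - <<'E'
from h import *
avg(3)
print(delta([.5355,.0957,.155],1.745))
E
```

```text
time: 12.93
ee_pos: [0.5569, -0.101, 0.0799]
eef_rot: [1.0, -0.01, 0.0, 0.0]
ft_force: [-0.8, -0.1, 9.7]
width: 0.0242
grip_force: 30.0
time: 13.43
ee_pos: [0.5569, -0.101, 0.0799]
eef_rot: [1.0, -0.01, 0.0, 0.0]
ft_force: [-1.4, -0.1, 8.0]
width: 0.0239
grip_force: 30.0
time: 14.1
ee_pos: [0.5569, -0.101, 0.1531]
eef_rot: [1.0, -0.01, 0.001, 0.0]
ft_force: [-0.2, -0.1, -2.5]
width: 0.0239
grip_force: 30.0
pos [ 0.556  -0.101   0.1514] F [-0.08 -0.06 -2.28] T [0.023 0.003 0.017] ypr [-2.2e-03  3.0e-04 -1.0e+00] t 14.25
(array([-0.0241, -0.1962, -0.0039]), np.float64(-0.1932))
```

```bash
python3 -m pendant '[[-0.002,-0.015,-0.001,0],[-0.004,-0.031,-0.001,0],[-0.004,-0.032,-0.001,0],[-0.004,-0.032,0,0],[-0.004,-0.031,0,0],[-0.003,-0.03,0,0],[-0.003,-0.0252,0,0],[0,0,0,0]]';python3 -m pendant '[[0,0,0,-0.06],[0,0,0,-0.07],[0,0,0,-0.063],[0,0,0,0],[0,0,0,0],[0,0,0,0]]'
python3 - <<'E'
from h import *
avg(3)
print(delta([.5355,.0957,.09],1.745))
E
```

```text
time: 14.92
ee_pos: [0.5346, 0.1021, 0.1545]
eef_rot: [1.0, -0.006, -0.001, -0.001]
ft_force: [-0.2, 0.5, -1.9]
width: 0.0239
grip_force: 30.0
time: 15.42
ee_pos: [0.5362, 0.0954, 0.1547]
eef_rot: [0.996, 0.086, -0.0, -0.0]
ft_force: [0.7, 0.8, -1.4]
width: 0.0237
grip_force: 30.0
pos [0.5364 0.0955 0.155 ] F [-0.09 -0.12 -1.63] T [0.016 0.013 0.002] ypr [-2.e-04 -1.e-04 -1.e+00] t 15.5667
(array([-0.0008, -0.0003,  0.0651]), np.float64(-0.0014))
```

```bash
python3 -m pendant '[[-0.0008,-0.0003,0.01,-0.0014],[0,0,0.02,0],[0,0,0.02,0],[0,0,0.013,0],[0,0,0,0],[0,0,0,0]]'; python3 - <<'E'
from h import *
avg(4); print(delta([.5355,.0957,.0585],1.745))
E
```

```text
time: 16.07
ee_pos: [0.5352, 0.0959, 0.0918]
eef_rot: [0.996, 0.088, -0.001, -0.0]
ft_force: [0.1, -0.1, -0.9]
width: 0.024
grip_force: 30.0
pos [0.5362 0.0961 0.0931] F [-0.15  0.35 -1.57] T [ 0.043 -0.009 -0.006] ypr [ 1.9e-03  2.0e-04 -1.0e+00] t 16.2667
(array([-0.001 ,  0.0002,  0.0348]), np.float64(0.0011))
```

```bash
python3 -m pendant '[[-0.0008,0.0002,0.007,0],[0,0,0.008,0],[0,0,0.007,0],[0,0,0.006,0],[0,0,0.003,0],[0,0,0.0015,0],[0,0,0,0],[0,0,0,0]]'; python3 - <<'E'
from h import *
avg(4); print(delta([.5355,.0957,.058],1.745))
E
```

```text
time: 16.93
ee_pos: [0.535, 0.0956, 0.0598]
eef_rot: [0.996, 0.088, 0.0, -0.0]
ft_force: [0.1, 0.1, -1.5]
width: 0.0241
grip_force: 30.0
pos [0.5351 0.0955 0.06  ] F [ 0.54 -0.38 -2.04] T [ 0.021 -0.009 -0.006] ypr [ 6.e-04 -1.e-04 -1.e+00] t 17.1333
(array([ 0.0004, -0.0001,  0.0021]), np.float64(0.0012))
```

Inside the recess and free of contact. The last 2 mm next.

```bash
python3 -m pendant '[[0.0004,0,0.001,0],[0,0,0.0006,0],[0,0,0.0004,0],[0,0,0,0],[0,0,0,0]]'; python3 - <<'E'
from h import *
avg(4)
E
```

```text
time: 17.55
ee_pos: [0.5354, 0.0955, 0.0579]
eef_rot: [0.996, 0.088, 0.0, 0.0]
ft_force: [-2.1, 0.1, 1.5]
width: 0.0242
grip_force: 30.0
pos [0.5354 0.0955 0.0579] F [-1.46 -0.66  2.89] T [-0.154  0.38  -0.002] ypr [ 2.e-04 -1.e-04 -1.e+00] t 17.75
```

```bash
python3 -m pendant '[[0,0,0,0],[0,0,0,0]]' 0 4; python3 -m pendant '[[0,0,0,0],[0,0,0,0],[0,0,0,0],[0,0,0,0],[0,0,0,0],[0,0,0,0],[0,0,0,0],[0,0,0,0]]' 0.8;  python3 -m pendant '[[0,0,-0.01,0],[0,0,-0.02,0],[0,0,-0.02,0],[0,0,-0.02,0],[0,0,-0.025,0],[0,0,-0.025,0],[0,0,0,0],[0,0,0,0]]'
python3 - <<'E'
from h import *
a=snap('side'); b=snap('top')
o=np.hstack([cv2.resize(a['img'][205:290,270:350],(400,425),interpolation=cv2.INTER_CUBIC),cv2.resize(snap('wrist')['img'][150:260,220:340],(400,425),interpolation=cv2.INTER_CUBIC)])
cv2.imwrite('pics/end.png',o[:,:,::-1])
E
```

```text
time: 17.92
ee_pos: [0.5354, 0.0955, 0.0579]
eef_rot: [0.996, 0.088, 0.0, 0.0]
ft_force: [-1.5, -0.7, 4.1]
width: 0.024
grip_force: 4.0
time: 18.58
ee_pos: [0.5353, 0.0955, 0.0577]
eef_rot: [0.996, 0.088, 0.0, 0.0]
ft_force: [0.7, -0.3, 0.7]
width: 0.0665
grip_force: 0.0
time: 19.25
ee_pos: [0.5361, 0.0958, 0.1797]
eef_rot: [0.996, 0.088, 0.002, 0.0]
ft_force: [-0.0, -0.2, -1.4]
width: 0.0691
grip_force: 0.0
```

View pics/end.png

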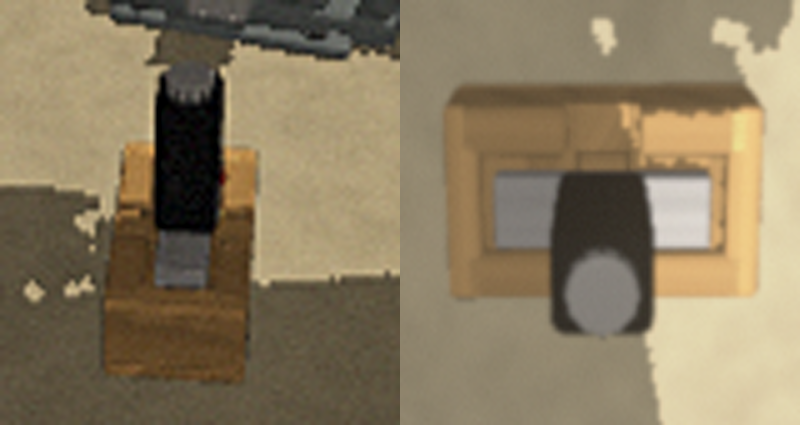

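The gauge stands upright, centred in its recess and released. The red marker just shows on its front edge, partway up the barrel. I'll hand it in.

```bash
python3 -m pendant '[[0,0,0,0],[0,0,0,0],[0,0,0,0],[0,0,0,0]]'; python3 -c "
from bench import r
print(r.close_job())"
```

```text
time: 19.73
ee_pos: [0.5351, 0.0955, 0.1774]
eef_rot: [0.996, 0.088, -0.0, -0.0]
ft_force: [-0.2, -0.4, 0.7]
width: 0.0697
grip_force: 0.0
the job is handed in; nothing more can be done
None
```

I measured the channel with the base pressed flat on the bar for over a second, then set the gauge back upright in its stand, let go and handed the job in at about 20 s; no verdict came back, and the marker's red was visible afterwards but I could not read its value.

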